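# Fit the spacer beside the power supply on the rail and hold the row tight

## Task

On the mounting plate, take the orange spacer and set it upright over the rail in the gap beside the grey power supply that is wide enough for it, right down on the rail, and let go of it; do not force it in on the black contactor's side, which is too narrow. Then push the loose blue distribution block along the rail until power supply, spacer and block sit tight together with no gap left, and finish while still pushing it firmly, so that a colleague can tighten its foot. Leave the other things on the bench where they are.

Things in the scene. Friction and masses are not known exactly. Their poses are not given: they have to be found in the camera images.
- spacer_mid (a point): Orange plastic spacer plate, loose, about 60 g, standing upright on the bench at the start. 62 mm long (its x), 12 mm thick (its y), 94 mm high (its z), the same after a half turn. This point is its centre, 47 mm above its foot, and is 60.5 mm above the bench when the spacer is seated on the rail.
- spacer_tab (a point): Centre of the spacer's upper tab, which is there to hold it by: 30 mm long (x), 12 mm thick (y), 34 mm high, from 60 to 94 mm above the foot. Below it the spacer is 62 mm long. Seated, the tab stands clear above the devices' tops.
- spacer_foot (a point): Centre of the spacer's underside. The foot is forked: a notch 6 mm deep and 38 mm wide, flared to 45 mm at its mouth, open through the whole thickness, straddles the rail, so the spacer's x must lie across the rail. Seated, this point is 13.5 mm above the bench, on the rail's middle line.
- plate: Galvanised mounting plate, 210 mm (its x) by 310 mm (its y), fixed, top 12 mm above the bench; origin at the centre of its underside. A rail 35 mm wide, 7.5 mm high and 270 mm long runs along its y through the middle. Two slotted wiring ducts 25 mm wide and 40 mm high run along y, centred 83 mm either side of the rail.
- psu_top (a point): Light grey power supply with a vented top, fixed on the middle of the rail; centre of its top face, 74 mm above the bench, axes as the plate's. 54 mm wide along the rail (y), 90 mm across (x). All three devices have a 90 mm body up to 57 mm above the bench and a 45 mm (x) nose from there to 74 mm.
- contactor_top (a point): Black contactor, clamped fast on the rail on one side of the power supply, either side; this point is the centre of its top face, 74 mm above the bench, 72 mm wide along the rail, 90 mm across. Its gap to the power supply is 4 to 8 mm, too narrow for the spacer.
- block_top (a point): Blue distribution block, brass screws, foot latch undone, on the other side of the power supply with a gap of 18 to 30 mm. Centre of its top face, 74 mm above the bench; 36 mm along the rail (y), 90 mm across (x). It cannot be lifted or turned; it slides along the rail (plate's y) against about 1.5 N of friction. Its outer face (away from the power supply) is free to push on.
- breaker: Bystander: white two-pole breaker, 85 x 36 x 61 mm, standing on the bench; origin at the centre of its underside.
- screwdriver: Bystander: screwdriver with an amber handle, 190 mm long, lying on the bench.
- bit_case: Bystander: black bit case, 110 x 150 x 45 mm, lying on the bench; origin at the centre of its underside.
- socket: Bystander: steel socket, 28 mm across and 38 mm high, standing; origin at the centre of its underside.
- end_clamp: Bystander: small grey end clamp, 56 x 10 x 34 mm, standing; origin at the centre of its underside.
- terminals: Bystander: grey strip of four terminals, 50 x 48 x 35 mm; origin at the centre of its underside.
Things that resemble listed ones, but are neither listed nor needed, are in the scene too. Of the things that look like the part that bears spacer_mid, the smaller one is meant.

How it is judged:
On the way:
1. the spacer stands over the rail, right down, beside the power supply on the block's side, and has been let go (z of spacer_mid in the frame of plate below 0.0635 m and horizontal distance between spacer_mid and psu_top below 0.055 m and horizontal distance between spacer_mid and block_top below 0.055 m and angle between the x axis of spacer_mid and the x axis of plate, either way round below 0.25 rad and angle between spacer_mid's own z axis and vertical below 0.35 rad and contact force between each of the arm, the fingers and spacer below 0.1 N), for 0.2 s.
At the end, for the whole second after the job is handed in: Spacer upright (within 3 degrees) and down on the rail (within 2 mm) between power supply and block, all three flush (within 2 mm), the robot still pushing the block: block on spacer and spacer on power supply over 3 N each (z of spacer_mid in the frame of plate between 0.058 and 0.0625 m and horizontal distance between spacer_mid and psu_top below 0.035 m and horizontal distance between block_top and psu_top below 0.059 m and angle between the x axis of spacer_mid and the x axis of plate, either way round below 0.06 rad and angle between spacer_mid's own z axis and vertical below 0.06 rad and contact force between block and spacer above 3 N and contact force between spacer and psu above 3 N and contact force between any of the fingers, the arm and block above 3 N and linear speed of spacer below 0.02 m/s); the arm keeps its last pose, push and grip.
It fails at once if the spacer is forced against the black contactor (over 6 N) (contact force between spacer and contactor above 6 N).
It fails at once if a bystander is shifted more than 30 mm (distance of any of breaker, screwdriver, bit_case, socket, end_clamp, terminals from where it was at the start of the episode above 0.03 m).
It also fails if it takes over 58 s, if anything falls off the work surface, if the arm or the gripper's body presses on something with over 40 N, if the wrist force passes 120 N, or if a joint passes its speed limit or range.

## Robot

A 6-joint arm with a two-finger parallel gripper is mounted at the origin on the work surface. World frame = base frame: x ahead of the robot, y to its left, z up, the work surface at z = 0. Lengths are in m, angles in rad, forces in N, time in s.
With the tool pointing down it reaches from about 0.225 to 0.875 m from the base axis. Payload 3.4 kg.
Tool frame: the origin (TCP) lies midway between the tips of the shut fingers; the grasp point (between the pads) lies 19 mm behind it (manip.pinch_z is the distance from the TCP to the grasp point, in m); z points along the fingers, y is the line along which they close (so a half turn about z gives the same grasp; the last joint's range is limited). The gripper opens to 85 mm and grips with 20 to 120 N. Pads are 22 mm wide; open, the fingers measure 114 mm over their backs; the gripper's body (76 mm by 85 mm) begins 54 mm behind the grasp point. The pads swing forward as they close: fully open they stand 13 mm farther back than shut.
Start: joints at [-1.239, 0.276, 1.505, -0, 1.361, -0.121], TCP at [0.252, -0.517, 0.231] pointing down, gripper open.
Joint ranges: [-2.89, 2.89], [-0.75, 2.08], [0.22, 2.7], [-1.18, 4.32], [0.11, 2.71], [-2.7, 2.7]. Speed limits (rad/s): [2.57, 2.57, 3.14, 3.14, 3.14, 3.14].

## Interface

Orientations are given as a unit quaternion [w, x, y, z].
In Python, from rig import manip gives the robot as it stands.
- The arm moves only by the tool carry_out, never from a script. Its arguments are lists of equal length, an entry for each row: "delta_pos": the shift along the tool's x, y, z scaled (see below), a list of three; "turn": the turn, a rotation vector about the tool's x, y, z scaled (see below), a list of three; "claw": the closure, from -1 (fully open) to 1 (shut). A call has 1 to 12 rows; each row is the pose to reach, as a shift and turn from the pose commanded when the call began, along the tool's axes at that moment; what a row does not reach only later rows make up. The controller multiplies each number of a shift by 400 mm and each number of a turn by 30 degrees. A row lasts 1/10 s, in which the tool goes at most 50 mm and 8.59 degrees, less where a joint would pass 70% of its speed; a pose out of reach is approached as far as the arm can. A call with a number of a shift or a turn outside -1 to 1 is refused whole. A call with a gripper value outside its range is refused whole. The fingers move at their own pace and stop on an object; "force" is the grip in N (left out, the last holds). Time passes only in rows, so rows that repeat a pose let the fingers close. It gives the time, the measured TCP pose, the force, the opening and the grip force at its end, in the units of the state.
- manip.get_state(): the state, without advancing time (a new reading comes with each control period).
- manip.get_image(name): name is "scene" or "top" or "wrist"; returns a dict with "image" (420x560x3 uint8, red, green, blue), "z_map" (420x560 float32, m along the optical axis (not along the pixel's ray), 0 where there is no reading), "fx", "fy", "cx", "cy" (pixels), "world_to_cam" (4x4, takes a point from world to camera coordinates). Camera axes: x right, y down, z forward; pixel columns grow to the right and rows downward; lengths in m; the calibration is good to about 2 mm. A picture is of the moment at which its call begins.
- manip.sign_off(): hands the job in; it is judged then, once.
Trained networks look in the newest picture that a camera, given by its name, has taken for a name from the list of things; names that differ only in an ending like _2 or _b are one class to them, and where a whole thing is asked for, a point or a joint stands for the part that bears it (a point fixed in the world has none). Each returns a list of dicts, best first, with "score" (0 to 1); they miss things now and then, are a little off and sometimes report something else, mostly with a low value. They report only what shows in the picture. A call takes as long as a camera call. They do not tell look-alikes from the thing itself.
- manip.spot_in(camera, query): "point" ([x, y, z] in m, in world coordinates, good to about 4 mm: the middle of the surface that is visible of it).
- manip.place_of(camera, query): "point" ([x, y, z] in m, in world coordinates, good to about 4 mm: a listed point, or the origin of a listed thing).
The state is a dict: "clock": time; "qpos": joint angles; "qd": joint speeds; "effort": joint torques, N m; "position": TCP position; "ee_rot": TCP orientation; "contact_force": force on the tool from outside, world axes, zero at the start; "moment": the same for the moment, N m; "width": finger opening in m; "gripper_force": force on a finger pad.
Only numpy, scipy, OpenCV 4.12 (cv2) and the standard library are available. Lean on these libraries where they do the work, as an engineer would, in place of code of your own. Each camera call takes 0.05 s, during which the arm holds its last target. There are 200 camera calls.

## Working session

There is one attempt and no reset: what is moved stays moved. The work goes in short steps, Python scripts to look and compute and a tool call to move; the robot and the scene stay as the last step left them, time stands still between calls to the robot, and variables do not carry over. Pictures are saved under pics/ and viewed, at most 10 in all, crops included, and the job is handed in when it is done.

Besides the shell and the picture viewer there is one more tool, called after "Request:" as name(argument=value, ...), one argument or row to a line, values as JSON. carry_out: Moves the arm, as the interface text tells. Shifts and turns lie within -1 to 1; 1 stands for 400 mm of shift or 30 degrees of turn. Its arguments: {"type":"object","properties":{"delta_pos":{"type":"array","items":{"type":"array","items":{"type":"number","minimum":-1,"maximum":1}}},"turn":{"type":"array","items":{"type":"array","items":{"type":"number","minimum":-1,"maximum":1}}},"claw":{"type":"array","items":{"type":"number"}},"force":{"type":"number"}},"required":["delta_pos","turn","claw"]}

```bash
mkdir -p pics; cat > h.py <<'E'
from rig import manip
import numpy as np, cv2
from scipy.spatial.transform import Rotation as R
def shot(n,f=None):
    d=manip.get_image(n)
    if f: cv2.imwrite('pics/'+f,d['image'][:,:,::-1])
    z=d['z_map'];v,u=np.indices(z.shape)
    P=np.stack([(u-d['cx'])/d['fx']*z,(v-d['cy'])/d['fy']*z,z,np.ones_like(z)],-1)
    d['P']=(P@np.linalg.inv(d['world_to_cam']).T)[...,:3]; d['P'][z==0]=np.nan
    return d
def pix(d,p):
    c=d['world_to_cam']@np.r_[p,1]; return (d['fx']*c[0]/c[2]+d['cx']).round(),(d['fy']*c[1]/c[2]+d['cy']).round()
def pose():
    s=manip.get_state();q=np.array(s['ee_rot']);return np.array(s['position']),R.from_quat(q[[1,2,3,0]]),s
E
python3 - <<'E'
from h import *
d=shot('top','top.png');e=shot('scene','scene.png')
for q in ['spacer_mid','spacer_tab','psu_top','contactor_top','block_top','plate','breaker','screwdriver','bit_case','socket','end_clamp','terminals']:
    for c,D in (('top',d),('scene',e)):
        for r in manip.place_of(c,q)[:3]: print(q,c,np.round(r['point'],3),round(r['score'],2),pix(D,r['point']))
p,r,s=pose();print(p,r.as_matrix().round(3),s['clock'],s['width'])
E
```

```text
spacer_mid top [ 0.475 -0.349  0.048] 0.84 (np.float64(404.0), np.float64(225.0))
spacer_mid top [ 0.42  -0.24   0.058] 0.71 (np.float64(362.0), np.float64(246.0))
spacer_mid scene [ 0.417 -0.236  0.061] 0.96 (np.float64(205.0), np.float64(188.0))
spacer_mid scene [ 0.474 -0.351  0.046] 0.83 (np.float64(156.0), np.float64(200.0))
spacer_mid scene [ 0.568 -0.03   0.075] 0.72 (np.float64(270.0), np.float64(238.0))
spacer_tab top [ 0.474 -0.354  0.074] 0.69 (np.float64(409.0), np.float64(224.0))
spacer_tab top [ 0.417 -0.238  0.096] 0.63 (np.float64(363.0), np.float64(246.0))
spacer_tab scene [ 0.47  -0.35   0.078] 0.9 (np.float64(154.0), np.float64(190.0))
spacer_tab scene [ 0.42 -0.24  0.1 ] 0.74 (np.float64(201.0), np.float64(177.0))
psu_top top [0.575 0.037 0.072] 0.55 (np.float64(250.0), np.float64(183.0))
psu_top scene [0.575 0.04  0.075] 0.98 (np.float64(300.0), np.float64(245.0))
contactor_top top [ 0.565 -0.032  0.074] 0.76 (np.float64(278.0), np.float64(187.0))
contactor_top scene [ 0.564 -0.027  0.075] 0.58 (np.float64(271.0), np.float64(237.0))
block_top top [0.589 0.104 0.0
[... 1173 characters left out ...]
bit_case scene [ 0.272 -0.27  -0.   ] 0.88 (np.float64(213.0), np.float64(171.0))
socket top [ 0.663 -0.394  0.002] 0.64 (np.float64(416.0), np.float64(157.0))
socket scene [ 0.665 -0.389  0.001] 0.74 (np.float64(111.0), np.float64(266.0))
end_clamp scene [ 0.64   0.371 -0.003] 0.74 (np.float64(446.0), np.float64(316.0))
end_clamp scene [ 0.27  -0.267 -0.003] 0.6 (np.float64(214.0), np.float64(171.0))
terminals top [0.286 0.301 0.003] 0.81 (np.float64(147.0), np.float64(300.0))
terminals scene [ 0.283  0.301 -0.   ] 0.58 (np.float64(410.0), np.float64(200.0))
[ 0.2515425  -0.51707728  0.23132177] [[ 0.899  0.438 -0.   ]
 [ 0.438 -0.899 -0.   ]
 [-0.     0.    -1.   ]] 1.3 0.08557547088389139
```

View pics/scene.png

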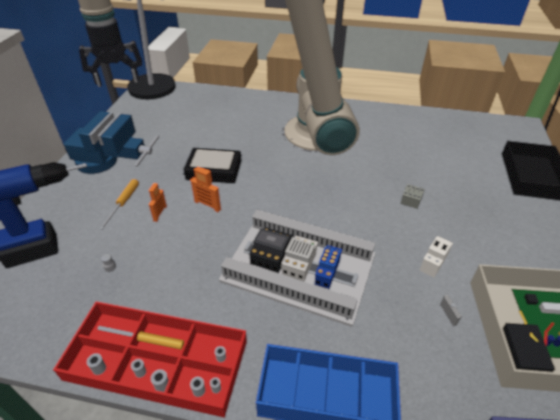

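View pics/top.png

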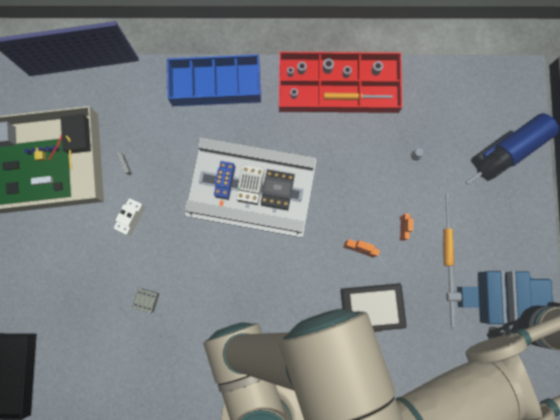

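```bash
python3 - <<'E'
from h import *
d=shot('top');P=d['P'];img=d['image'].astype(int)
def rect(m):
    q=P[m][:,:2].astype(np.float32); r=cv2.minAreaRect(q); return len(q),np.round(r[0],4),np.round(r[1],4),round(r[2],1)
x,y,z=P[...,0],P[...,1],P[...,2]
for n,c in (('A',(.475,-.349)),('B',(.42,-.24))):
    near=np.hypot(x-c[0],y-c[1])<.06
    m=near&(z>.02); zm=np.nanmax(z[m]); print(n,'top',zm,rect(m),'tab top',rect(near&(z>zm-.008)), rect(near&(z>.04)&(z<zm-.02)))
# devices nose tops
m=(z>.068)&(z<.082)&(np.hypot(x-.578,y-.042)<.17)
k,l,st,ce=cv2.connectedComponentsWithStats(m.astype(np.uint8))
for i in range(1,k):
    if st[i,4]>30: print(rect(l==i),np.nanmedian(z[l==i]))
m=(z>.03)&(z<.057)&(np.hypot(x-.578,y-.042)<.2)
k,l,st,ce=cv2.connectedComponentsWithStats(m.astype(np.uint8))
for i in range(1,k):
    if st[i,4]>50: print('mid',rect(l==i),np.nanmedian(z[l==i]))
big=cv2.resize(d['image'][120:260,180:440],None,fx=3,fy=3,interpolation=cv2.INTER_CUBIC)
cv2.imwrite('pics/crop.png',big[:,:,::-1])
E
```

```text
A top 0.10017045501001554 (257, array([ 0.4711, -0.3502]), array([0.0143, 0.0625]), 88.5) tab top (57, array([ 0.4707, -0.3507]), array([0.0126, 0.0274]), 89.1) (126, array([ 0.4708, -0.3493]), array([0.0115, 0.0614]), 88.9)
B top 0.13068114615412485 (352, array([ 0.4155, -0.2376]), array([0.0805, 0.0162]), 71.1) tab top (73, array([ 0.4162, -0.2377]), array([0.0386, 0.0153]), 70.1) (197, array([ 0.4152, -0.2376]), array([0.0805, 0.0159]), 70.7)
(268, array([0.5878, 0.1068]), array([0.0365, 0.0454]), 79.9) 0.0755705157896307
(399, array([0.5764, 0.0404]), array([0.0541, 0.0468]), 79.8) 0.07532172423631112
(528, array([ 0.5641, -0.0288]), array([0.0723, 0.0455]), 79.6) 0.0753284548179679
mid (1193, array([0.6582, 0.0258]), array([0.2999, 0.0285]), 80.0) 0.05330771932185274
mid (92, array([0.5794, 0.0928]), array([0.0328, 0.0946]), 58.0) 0.045255917614363206
mid (68, array([0.5385, 0.0467]), array([0.0555, 0.0193]), 88.5) 0.05053369995881474
mid (1085, array([0.495 , 0.0552]), array([0.301 , 0.0278]), 80.0) 0.05374803616172019
mid (82, array([ 0.5294, -0.0231]), array([0.0714, 0.0209]), 79.9) 0.051835290521218824
```

View pics/crop.png

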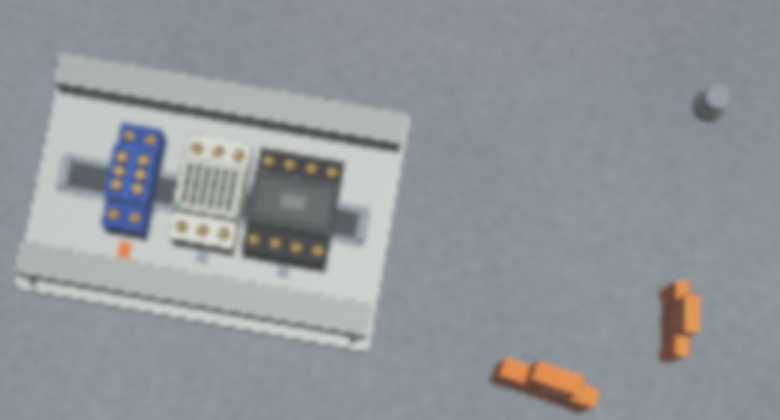

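The candidates in the top view are the orange part at (407,226), 62 mm long and about 95 mm high, and the orange part at (362,247), 80 mm long and about 125 mm high. The crop shows the first as the small forked spacer, so I'm taking that one. The contactor is at (278,188), the PSU at (250,183) and the block at (223,178). The gap on the block's side is about 22 mm, so that's the one to use.

```bash
cat >> h.py <<'E'
def go(t,ydeg):
    p,r,s=pose(); M=r.as_matrix()
    z=np.array([0,0,-1.]);y=np.array([np.cos(np.radians(ydeg)),np.sin(np.radians(ydeg)),0]);x=np.cross(y,z)
    T=np.stack([x,y,z],1)
    print('delta',(M.T@(np.array(t)-p)/.4).round(4),'turn',(np.degrees(R.from_matrix(M.T@T).as_rotvec())/30).round(4),'clock',s['clock'])
E
python3 -c "
from h import *
go([.471,-.3495,.17],-91.2)"
```

```text
delta [ 0.6766 -0.1368  0.1533] turn [ 3.000e-04 -0.000e+00  9.048e-01] clock 1.35
```

Request:
carry_out(
  delta_pos=[
    [0.6766,-0.1368,0.1533],
    [0.6766,-0.1368,0.1533],
    [0.6766,-0.1368,0.1533],
    [0.6766,-0.1368,0.1533],
    [0.6766,-0.1368,0.1533],
    [0.6766,-0.1368,0.1533],
    [0.6766,-0.1368,0.1533],
    [0.6766,-0.1368,0.1533],
    [0.6766,-0.1368,0.1533],
    [0.6766,-0.1368,0.1533],
  ],
  turn=[
    [0,0,0.905],
    [0,0,0.905],
    [0,0,0.905],
    [0,0,0.905],
    [0,0,0.905],
    [0,0,0.905],
    [0,0,0.905],
    [0,0,0.905],
    [0,0,0.905],
    [0,0,0.905],
  ],
  claw=[-1,-1,-1,-1,-1,-1,-1,-1,-1,-1],
  force=40,
)

```text
clock: 2.35
position: [0.4702, -0.3506, 0.1705]
ee_rot: [0.0, 1.0, -0.011, 0.0]
contact_force: [-0.3, 0.3, -0.5]
width: 0.0856
gripper_force: 0.0
```

```bash
python3 -c "
from h import *
d=shot('wrist','w1.png');x,y,z=[d['P'][...,i] for i in range(3)]
near=(np.hypot(x-.471,y+.35)<.05)
for a,b in ((.085,.11),(.02,.07)):
    m=near&(z>a)&(z<b)
    if m.sum()>20: print(m.sum(),cv2.minAreaRect(d['P'][m][:,:2].astype(np.float32)),np.nanpercentile(z[m],[5,50,95]))
go([.471,-.3495,.066],-91.2)"
```

```text
957 ((0.47135496139526367, -0.3520496189594269), (0.012028195895254612, 0.03015582263469696), 88.34834289550781) [0.09261602 0.09430281 0.09540657]
622 ((0.47127455472946167, -0.35192328691482544), (0.011821878142654896, 0.06195706129074097), 88.07202911376953) [0.03340896 0.06021515 0.06434805]
delta [ 0.0019 -0.0031  0.261 ] turn [ 0.0014 -0.0006 -0.0039] clock 2.4
```

View pics/w1.png

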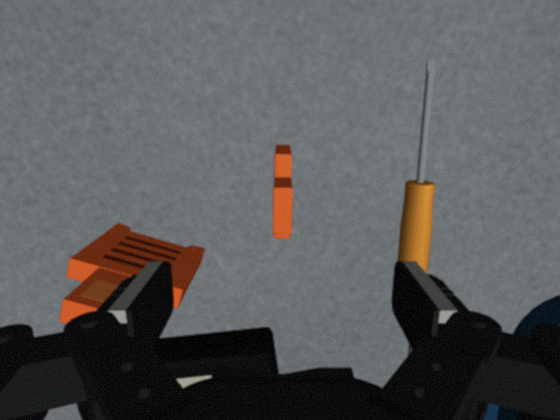

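The wrist view shows the spacer upright at (283,200), centred between the fingers. The tab measures 30 x 12 mm and the body 62 mm, with its top at 94 mm, so it's the right part.

Request:
carry_out(
  delta_pos=[
    [0.003,0.002,0.08],
    [0.003,0.002,0.16],
    [0.003,0.002,0.22],
    [0.003,0.002,0.261],
    [0.003,0.002,0.261],
    [0.003,0.002,0.261],
    [0.003,0.002,0.261],
    [0.003,0.002,0.261],
    [0.003,0.002,0.261],
    [0.003,0.002,0.261],
    [0.003,0.002,0.261],
    [0.003,0.002,0.261],
  ],
  turn=[
    [0,0,0.016],
    [0,0,0.016],
    [0,0,0.016],
    [0,0,0.016],
    [0,0,0.016],
    [0,0,0.016],
    [0,0,0.016],
    [0,0,0.016],
    [0,0,0.016],
    [0,0,0.016],
    [0,0,0.016],
    [0,0,0.016],
  ],
  claw=[-1,-1,-1,-1,-1,1,1,1,1,1,1,1],
  force=40,
)

```text
clock: 3.6
position: [0.4725, -0.3506, 0.0663]
ee_rot: [0.0, 1.0, -0.015, 0.0]
contact_force: [-0.5, 0.6, 4.3]
width: 0.0114
gripper_force: 40.4
```

Request:
carry_out(
  delta_pos=[
    [0,0,-0.08],
    [0,0,-0.2],
    [0,0,-0.32],
    [0,0,-0.36],
    [0,0,-0.36],
  ],
  turn=[
    [0,0,0],
    [0,0,0],
    [0,0,0],
    [0,0,0],
    [0,0,0],
  ],
  claw=[1,1,1,1,1],
)

```text
clock: 4.1
position: [0.4735, -0.3514, 0.2128]
ee_rot: [0.002, 1.0, -0.015, 0.003]
contact_force: [0.4, -0.3, -0.5]
width: 0.0114
gripper_force: 39.8
```

```bash
python3 -c "
from h import *
go([.583,.078,.2],-100)"
```

```text
delta [ 0.242  -1.0813  0.0283] turn [ 0.0079 -0.0104  0.2774] clock 4.1
```

Request:
carry_out(
  delta_pos=[
    [0.242,-0.95,0],
    [0.242,-0.95,0],
    [0.242,-0.95,0],
    [0.242,-0.95,0],
    [0.242,-0.95,0],
    [0.242,-0.95,0],
    [0.242,-0.95,0],
    [0.242,-0.95,0],
    [0.242,-0.95,0],
    [0.242,-0.95,0],
    [0.242,-0.95,0],
    [0.242,-0.95,0],
  ],
  turn=[
    [0,0,0.277],
    [0,0,0.277],
    [0,0,0.277],
    [0,0,0.277],
    [0,0,0.277],
    [0,0,0.277],
    [0,0,0.277],
    [0,0,0.277],
    [0,0,0.277],
    [0,0,0.277],
    [0,0,0.277],
    [0,0,0.277],
  ],
  claw=[1,1,1,1,1,1,1,1,1,1,1,1],
)

```text
clock: 5.3
position: [0.5795, 0.0253, 0.2088]
ee_rot: [0.0, 0.996, -0.088, -0.001]
contact_force: [0.5, -0.7, -1.3]
width: 0.0112
gripper_force: 39.8
```

```bash
python3 -c "
from h import *
d=shot('wrist','w2.png');x,y,z=[d['P'][...,i] for i in range(3)]
p,r,s=pose();print(p,r.as_matrix().round(3))
m=(z>.066)&(z<.085)&(np.hypot(x-.578,y-.042)<.17)
k,l,st,ce=cv2.connectedComponentsWithStats(m.astype(np.uint8))
for i in range(1,k):
    if st[i,4]>150: print('dev',st[i,4],cv2.minAreaRect(d['P'][l==i][:,:2].astype(np.float32)),np.nanmedian(z[l==i]))
im=d['image'].astype(int);o=(im[...,0]>150)&(im[...,2]<80)&(z>.12)
Q=r.inv().apply(d['P'][o]-p);print(len(Q),np.nanpercentile(Q,[1,50,99],axis=0).round(4))
Q=d['P'][o];print(cv2.minAreaRect(Q[:,:2].astype(np.float32)),np.nanpercentile(Q,[1,99],axis=0).round(4))
"
```

```text
[0.57968211 0.02527325 0.20913356] [[ 0.984 -0.176 -0.001]
 [-0.176 -0.984 -0.   ]
 [-0.001  0.    -1.   ]]
dev 5286 ((0.5644096732139587, -0.029986325651407242), (0.0722581148147583, 0.04496166110038757), 80.10173034667969) 0.07459188957889404
dev 2761 ((0.587950587272644, 0.10573652386665344), (0.03665783628821373, 0.04570462182164192), 80.27049255371094) 0.07462269212143174
dev 2309 ((0.5785303711891174, 0.04929443821310997), (0.03393804281949997, 0.04460400342941284), 79.67896270751953) 0.07447020259137216
3516 [[-0.0153 -0.0042 -0.029 ]
 [ 0.0061  0.0012 -0.0274]
 [ 0.0295  0.007   0.0075]]
((0.5862419605255127, 0.02273101918399334), (0.011528233997523785, 0.046184271574020386), 79.54847717285156) [[0.5643 0.0144 0.2016]
 [0.6086 0.0309 0.2381]]
```

View pics/w2.png

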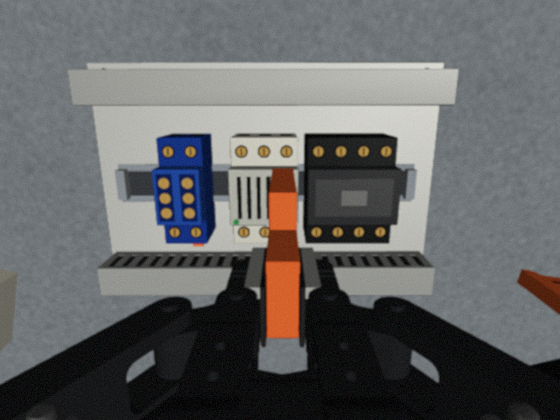

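The wrist view shows the spacer at (283,230) held square. The gap between block and PSU is at (221,185), and the contactor is on the other side at (350,190). The gap measures about 22 mm, centred at (0.583, 0.077).

```bash
python3 -c "
from h import *
go([.5836,.0782,.125],-99.9)"
```

```text
delta [-0.0134 -0.1321  0.2103] turn [ 0.0009  0.0016 -0.0072] clock 5.35
```

Request:
carry_out(
  delta_pos=[
    [-0.0134,-0.1321,0],
    [-0.0134,-0.1321,0],
    [-0.0134,-0.1321,0.06],
    [-0.0134,-0.1321,0.13],
    [-0.0134,-0.1321,0.19],
    [-0.0134,-0.1321,0.21],
    [-0.0134,-0.1321,0.21],
    [-0.0134,-0.1321,0.21],
  ],
  turn=[
    [0,0,-0.007],
    [0,0,-0.007],
    [0,0,-0.007],
    [0,0,-0.007],
    [0,0,-0.007],
    [0,0,-0.007],
    [0,0,-0.007],
    [0,0,-0.007],
  ],
  claw=[1,1,1,1,1,1,1,1],
)

```text
clock: 6.15
position: [0.5849, 0.0791, 0.1266]
ee_rot: [-0.0, 0.996, -0.086, 0.001]
contact_force: [-0.1, -0.2, 0.5]
width: 0.0113
gripper_force: 39.8
```

```bash
python3 -c "
from h import *
d=shot('wrist','w3.png');x,y,z=[d['P'][...,i] for i in range(3)]
p,r,s=pose();print(p,r.as_matrix().round(3))
yh=np.array([.1736,.9848]);xh=np.array([.9848,-.1736]);c=np.array([.583,.077])
im=d['image'].astype(int);o=(im[...,0]>150)&(im[...,2]<80)&(z>.085)
Y=(d['P'][...,:2]-c)@yh;X=(d['P'][...,:2]-c)@xh
print('spacer',np.percentile(Y[o],[2,98]),np.percentile(X[o],[2,98]),np.percentile(z[o],[2,98]))
m=(z>.07)&(z<.08)&(abs(X)<.018)&(abs(Y)<.05)&~o
b=m&(Y>0);q=m&(Y<0);print('block edge',np.percentile(Y[b],1) if b.any() else 0,'psu',np.percentile(Y[q],99) if q.any() else 0, b.sum(),q.sum())
go([.5836,.0782,.082],-99.9)"
```

```text
[0.58515476 0.07925809 0.12699508] [[ 0.985 -0.17   0.003]
 [-0.17  -0.985 -0.   ]
 [ 0.003 -0.    -1.   ]]
spacer [-0.00440607  0.00650717] [-0.01311366  0.0306859 ] [0.11974483 0.15575971]
block edge 0.01140880089099278 psu -0.01140104343008999 3773 4135
delta [-0.0037  0.0033  0.1125] turn [-0.0008 -0.0053  0.0029] clock 6.2
```

View pics/w3.png

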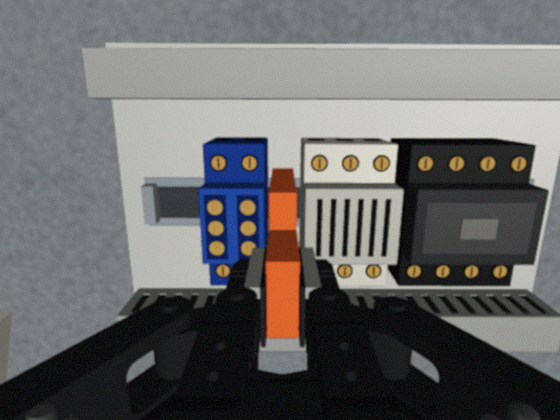

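The wrist view shows the spacer at (283,210) in line with the gap between the block edge (268) and the PSU edge (302). Gap edges are at ±11.4 mm and the spacer is +1 mm off centre, so it can go down.

Request:
carry_out(
  delta_pos=[
    [-0.002,0.003,0.0],
    [-0.002,0.003,0.03],
    [-0.002,0.003,0.06],
    [-0.002,0.003,0.08],
    [-0.002,0.003,0.1],
    [-0.002,0.003,0.11],
    [-0.002,0.003,0.115],
    [-0.002,0.003,0.115],
    [-0.002,0.003,0.115],
  ],
  turn=[
    [0,0,0],
    [0,0,0],
    [0,0,0],
    [0,0,0],
    [0,0,0],
    [0,0,0],
    [0,0,0],
    [0,0,0],
    [0,0,0],
  ],
  claw=[1,1,1,1,1,1,1,1,1],
)

```text
clock: 7.1
position: [0.5828, 0.0786, 0.0798]
ee_rot: [0.0, 0.996, -0.085, -0.0]
contact_force: [-0.5, 0.1, 3.0]
width: 0.0114
gripper_force: 40.2
```

Request:
carry_out(
  delta_pos=[
    [0,0,0.003],
    [0,0,0.006],
    [0,0,0.006],
  ],
  turn=[
    [0,0,0],
    [0,0,0],
    [0,0,0],
  ],
  claw=[1,1,1],
)

```text
clock: 7.4
position: [0.5829, 0.0786, 0.0798]
ee_rot: [0.0, 0.996, -0.085, 0.0]
contact_force: [-5.2, -0.1, 15.1]
width: 0.0112
gripper_force: 42.3
```

```bash
python3 -c "
from h import *
d=shot('wrist');x,y,z=[d['P'][...,i] for i in range(3)]
im=d['image'].astype(int);o=(im[...,0]>150)&(im[...,2]<80)&(z>.03)
print(np.percentile(z[o],[2,90,95,98]),np.histogram(z[o],12))
d=shot('top');x,y,z=[d['P'][...,i] for i in range(3)];print(pose()[2]['contact_force'],pose()[0])"
```

```text
[0.05748401 0.10823263 0.10849927 0.10875204] (array([1684,    0,    0,  786, 1380,    0,    0,    0,    0,    0,    0,
       2481]), array([0.05636375, 0.06080231, 0.06524086, 0.06967941, 0.07411796,
       0.07855651, 0.08299506, 0.08743361, 0.09187216, 0.09631071,
       0.10074926, 0.10518781, 0.10962636]))
[-5.61561363 -0.84141064 15.90780497] [0.5829523  0.07863577 0.07978564]
```

Request:
carry_out(
  delta_pos=[
    [0,0,-0.006],
    [0,0,-0.006],
    [0,0,-0.006],
    [0,0,-0.006],
    [0,0,-0.006],
    [0,0,-0.006],
    [0,0,-0.006],
    [0,0,-0.08],
    [0,0,-0.18],
    [0,0,-0.28],
    [0,0,-0.28],
  ],
  turn=[
    [0,0,0],
    [0,0,0],
    [0,0,0],
    [0,0,0],
    [0,0,0],
    [0,0,0],
    [0,0,0],
    [0,0,0],
    [0,0,0],
    [0,0,0],
    [0,0,0],
  ],
  claw=[1,0,0,0,0,0,0,0,0,0,0],
)

```text
clock: 8.6
position: [0.5869, 0.0788, 0.1954]
ee_rot: [-0.001, 0.996, -0.085, 0.006]
contact_force: [0.8, -0.7, 0.1]
width: 0.0427
gripper_force: 0.0
```

```bash
python3 -c "
from h import *
d=shot('wrist','w4.png');x,y,z=[d['P'][...,i] for i in range(3)]
yh=np.array([.1736,.9848]);xh=np.array([.9848,-.1736]);c=np.array([.583,.077])
im=d['image'].astype(int);o=(im[...,0]>150)&(im[...,2]<80)&(z>.03)&(np.hypot(x-c[0],y-c[1])<.06)
Y=(d['P'][...,:2]-c)@yh;X=(d['P'][...,:2]-c)@xh
t=o&(z>.1);print('tab',cv2.minAreaRect(d['P'][t][:,:2].astype(np.float32)),np.median(z[t]),np.percentile(Y[t],[2,98]))
print('low',np.percentile(Y[o&(z<.085)],[2,98]))
m=(z>.07)&(z<.08)&(abs(X)<.018)&~o
print('block',np.percentile(Y[m&(Y>0)&(Y<.08)],[1,99]),'psu',np.percentile(Y[m&(Y<0)&(Y>-.05)],99))
p,r,s=pose();print(p,s['clock'],s['width'])
b=c+yh*(.0114+.036+.03+.02);print(b);go([*b,.19],-99.9)"
```

```text
tab ((0.5828355550765991, 0.07740738987922668), (0.011083914898335934, 0.029588574543595314), 80.58863830566406) 0.1078795433899378 [-0.00514957  0.00534761]
low [-0.03971286  0.04119742]
block [0.01117025 0.04677262] psu -0.011305193284866672
[0.58511503 0.07863651 0.19251063] 8.65 0.04274473598977551
[0.59990864 0.17291952]
delta [-0.0037 -0.2386  0.0066] turn [-0.0024 -0.0138  0.0038] clock 8.65
```

View pics/w4.png

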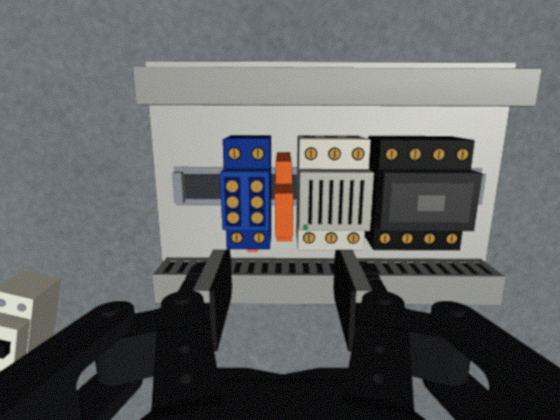

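The wrist view shows the spacer standing free at (284,200) between block and PSU, with its top at 108 mm, so it's seated. Next I shut the fingers, go past the block's outer face and down.

Request:
carry_out(
  delta_pos=[
    [-0.004,-0.239,0],
    [-0.004,-0.239,0],
    [-0.004,-0.239,0],
    [-0.004,-0.239,0],
    [-0.004,-0.239,0.08],
    [-0.004,-0.239,0.18],
    [-0.004,-0.239,0.28],
    [-0.004,-0.239,0.35],
    [-0.004,-0.239,0.357],
    [-0.004,-0.239,0.357],
  ],
  turn=[
    [0,0,0],
    [0,0,0],
    [0,0,0],
    [0,0,0],
    [0,0,0],
    [0,0,0],
    [0,0,0],
    [0,0,0],
    [0,0,0],
    [0,0,0],
  ],
  claw=[1,1,1,1,1,1,1,1,1,1],
)

```text
clock: 9.65
position: [0.5972, 0.1719, 0.0458]
ee_rot: [0.001, 0.996, -0.086, -0.001]
contact_force: [-0.3, -0.9, 0.1]
width: -0.0
gripper_force: 0.0
```

Request:
carry_out(
  delta_pos=[
    [0,0.02,0],
    [0,0.04,0],
    [0,0.06,0],
    [0,0.07,0],
    [0,0.075,0],
    [0,0.08,0],
    [0,0.08,0],
  ],
  turn=[
    [0,0,0],
    [0,0,0],
    [0,0,0],
    [0,0,0],
    [0,0,0],
    [0,0,0],
    [0,0,0],
  ],
  claw=[1,1,1,1,1,1,1],
)

```text
clock: 10.35
position: [0.5922, 0.1414, 0.0464]
ee_rot: [0.0, 0.996, -0.085, 0.0]
contact_force: [-0.2, 0.2, 0.3]
width: 0.0001
gripper_force: 0.0
```

Request:
carry_out(
  delta_pos=[
    [0,0.006,0],
    [0,0.012,0],
    [0,0.018,0],
    [0,0.023,0],
    [0,0.028,0],
    [0,0.03,0],
    [0,0.03,0],
  ],
  turn=[
    [0,0,0],
    [0,0,0],
    [0,0,0],
    [0,0,0],
    [0,0,0],
    [0,0,0],
    [0,0,0],
  ],
  claw=[1,1,1,1,1,1,1],
)

```text
clock: 11.05
position: [0.5901, 0.1295, 0.0463]
ee_rot: [0.0, 0.996, -0.085, -0.0]
contact_force: [-0.3, 1.5, 1.5]
width: -0.0
gripper_force: 0.6
```

```bash
cat > chk.py <<'E'
from h import *
d=shot('wrist','w5.png');x,y,z=[d['P'][...,i] for i in range(3)]
yh=np.array([.1736,.9848]);xh=np.array([.9848,-.1736]);c=np.array([.583,.077])
im=d['image'].astype(int);o=(im[...,0]>150)&(im[...,2]<80)&(z>.03)&(np.hypot(x-c[0],y-c[1])<.06)
Y=(d['P'][...,:2]-c)@yh;X=(d['P'][...,:2]-c)@xh
t=o&(z>.1)
if t.any(): print('tab',cv2.minAreaRect(d['P'][t][:,:2].astype(np.float32)),np.median(z[t]),np.percentile(Y[t],[2,98]))
bl=(im[...,2]>im[...,0]+40)&(z>.07)&(z<.08)&(abs(X)<.03)&(abs(Y)<.07)
if bl.any(): print('block',np.percentile(Y[bl],[1,99]))
p,r,s=pose();f=np.array(s['contact_force']);print(p,(p[:2]-c)@yh,'f along',f[:2]@yh,f,s['clock'])
E
python3 chk.py
```

```text
tab ((0.588844895362854, 0.0715552344918251), (0.013000254519283772, 0.016957838088274002), 79.9764633178711) 0.10787662483822154 [-0.00977663  0.00148108]
block [0.00258001 0.03768867]
[0.59017577 0.12953006 0.04633232] 0.052977315844365394 f along 1.216511736217519 [ 0.15621438  1.20775073 -0.64591458] 11.1
```

Request:
carry_out(
  delta_pos=[
    [0,0.003,0],
    [0,0.006,0],
    [0,0.008,0],
    [0,0.01,0],
    [0,0.01,0],
    [0,0.01,0],
  ],
  turn=[
    [0,0,0],
    [0,0,0],
    [0,0,0],
    [0,0,0],
    [0,0,0],
    [0,0,0],
  ],
  claw=[1,1,1,1,1,1],
)

```text
clock: 11.7
position: [0.59, 0.1286, 0.0464]
ee_rot: [-0.002, 0.996, -0.086, 0.0]
contact_force: [1.1, 9.7, -1.5]
width: -0.0
gripper_force: 4.9
```

Request:
carry_out(
  delta_pos=[
    [0,0.002,0],
    [0,0.003,0],
    [0,0.003,0],
    [0,0.003,0],
    [0,0.003,0],
    [0,0.003,0],
    [0,0.003,0],
    [0,0.003,0],
  ],
  turn=[
    [0,0,0],
    [0,0,0],
    [0,0,0],
    [0,0,0],
    [0,0,0],
    [0,0,0],
    [0,0,0],
    [0,0,0],
  ],
  claw=[1,1,1,1,1,1,1,1],
)

```text
clock: 12.5
position: [0.5901, 0.1286, 0.0464]
ee_rot: [-0.003, 0.996, -0.086, 0.001]
contact_force: [1.6, 12.7, -1.7]
width: -0.0001
gripper_force: 6.4
```

```bash
python3 chk.py
```

```text
tab ((0.5891498923301697, 0.07082512229681015), (0.013172601349651814, 0.01538262888789177), 76.01158905029297) 0.10785463506996455 [-0.01055601  0.00059556]
block [0.00171163 0.03682895]
[0.59003869 0.12859551 0.04643032] 0.052033170180762846 f along 13.462706838703463 [ 2.88483011 13.16196216 -2.74586605] 12.55
```

View pics/w5.png

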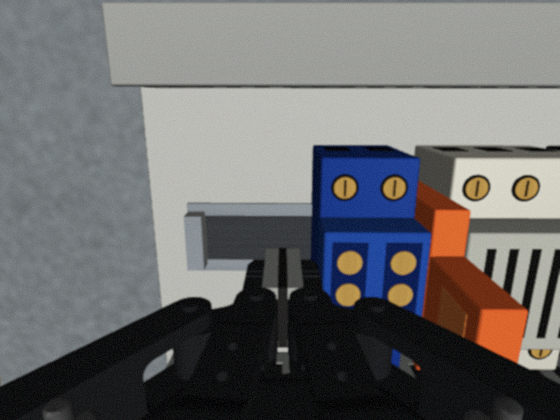

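The wrist view shows the block at (370,250), the spacer at (460,270) and the PSU at (500,230) in line with no gap. The spacer is at full depth and the push is a steady 13 N.

```bash
python3 -c "
from rig import manip
print(manip.sign_off())"
```

```text
the job is handed in; nothing more can be done
None
```

The spacer is seated upright on the rail between the power supply and the blue block. The block is pushed tight against it, and I handed the job in with the arm still pushing at about 13 N. The hand-in returned no verdict.

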